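# Clear the glue-up board and hold a lipping in the one-hand ratchet clamp

### The arm

A 6-joint arm with a two-finger parallel gripper is mounted at the origin on a cart in front of the work surface, level with it; the furniture and walls round the work are solid. World frame = base frame: x ahead of the robot, y to its left, z up, the work surface at z = 0. Lengths are in mm, angles in rad, forces in N, time in s.
With the tool pointing down it reaches from about 400 to 925 mm from the base axis. Payload 12.5 kg.
Tool frame: the origin (TCP) lies between the finger pads, 19 mm behind the fingertips; this is the grasp point; z points along the fingers, y is the direction in which the jaws open and shut (so a half turn about z gives the same grasp; the last joint's range is limited). The gripper opens to 95 mm and grips with 3 to 60 N. Pads are 20 mm wide; open, the fingers measure 119 mm over their backs; the gripper's body (75 mm by 180 mm) begins 59 mm behind the grasp point.
Start: joints at [1.142, 0.491, 1.559, -0, 1.092, -0.106], TCP at [198.247, 592.742, 233.461] pointing down, gripper open.
Joint ranges: [-3.1, 3.1], [-0.84, 2.19], [0.05, 2.79], [-1.13, 4.28], [0.06, 2.93], [-2.69, 2.69]. Speed limits (rad/s): [2.22, 2.22, 2.79, 3.14, 3.14, 3.14].

### API

Orientations are given as [roll, pitch, yaw] about the fixed x, y, z axes, in that order (R = Rz(yaw) Ry(pitch) Rx(roll)).
In Python, from cell import env gives the robot as it stands.
- The arm moves only by the tool carry_out, never from a script. Its argument "series" is a list of rows, each a list of 6 numbers: the shift along the world's x, y, z in m, then the turn, a rotation vector about the world's x, y, z in degrees. In form: [[dx, dy, dz, wx, wy, wz], ...]. A call has 1 to 12 rows; each row shifts and turns the commanded pose from where the row before left it; what a row does not reach is not made up. A row lasts 1/10 s, in which the tool goes at most 50 mm and 8.59 degrees, less where a joint would pass 70% of its speed; a pose out of reach is approached as far as the arm can. A call is refused whole if a number of a shift passes 0.05 or a number of a turn 8.59, either way. A call with a gripper value outside its range is refused whole. "fingers" is the opening, from 0 (shut) to 1 (fully open), set as the call begins (left out, the last holds). The fingers move at their own pace and stop on an object; the grip force is fixed at half the most. Time passes only in rows, so rows that do not move let the fingers close. It gives the time, the measured TCP pose, the force and the opening at its end, in the units of the state.
- env.state(): the state, without advancing time (a new reading comes with each control period).
- env.read_camera(name): name is "scene" or "top" or "wrist"; returns a dict with "color" (480x640x3 uint8, red, green, blue), "fovy" (degrees; the focal length in pixels is half the picture's height over the tangent of half this angle, whatever the lens; pixels are square), "cx", "cy" (the principal point, pixels), "T" (4x4, takes a point from camera to world coordinates); the wrist camera has in their place "mount" (4x4, takes a point from camera to tool coordinates, whose origin is the TCP and whose axes are the flange's). Camera axes: x right, y down, z forward; pixel columns grow to the right and rows downward; lengths in mm; the calibration is good to about 2 mm. The wrist camera is an equidistant fisheye: a pixel r from the principal point sees the ray r / f radians off the axis. A picture is of the moment at which its call begins: read the wrist's pose just before it. There is no depth.
- env.job_done(): hands the job in, once; it reports no verdict.
Trained networks look in a picture, given as the dict that the camera call returned (one of the last four; its "shot" number tells which), for a name from the list of things; names that differ only in an ending like _2 or _b are one class to them, and where a whole thing is asked for, a point or a joint stands for the part that bears it (a point fixed in the world has none). Each returns a list of dicts, best first, with "score" (0 to 1); they miss things now and then, are a little off and sometimes report something else, mostly with a low value. They report only what shows in the picture. A call takes as long as a camera call. They do not tell look-alikes from the thing itself.
- env.search_frame(label, picture): "point" ([x, y, z] in mm, in world coordinates, good to about 4 mm: the middle of the surface that is visible of it).
The state is a dict: "t": time; "joints": joint angles; "qvel": joint speeds; "tau": joint torques, N m; "eef_pos": TCP position; "tcp_rot": TCP orientation; "ft_force": force on the tool from outside, world axes, zero at the start; "moment": the same for the moment, N m; "opening": opening from 0.0 (shut) to 1.0 (fully open).
Only numpy, scipy, OpenCV 4.12 (cv2) and the standard library are available. Lean on these libraries where they do the work, as an engineer would, in place of code of your own. Each camera call takes 0.05 s, during which the arm holds its last target. There are 200 camera calls.

### The job

Wipe the three loose wood chips out of the clamping gap in front of the wooden lipping and right off the board onto the bench, using the pine offcut that stands on end as the scraper (no fingers on the chips), then stand the offcut upright on the bench again and let go of it. Then pump the trigger of the one-hand bar clamp against its handle - squeeze, let it spring right back, squeeze again - until the jaw presses lipping and panel firmly together against the rear pad, driving the jaw only by the trigger, never by pushing it. Finish while still holding that last squeeze with a light grip that does not crush the lipping - do not let go of the trigger at the end - and leave the other things on the bench alone.

Things in the scene. Friction and masses are not known exactly. Their poses are not given: they have to be found in the camera images.
- jig: Grey-faced board 157x250x15 mm screwed to the bench, black bar clamp lying on it. Origin: board's underside, below bar's centre line (x=0) and rear pad's face (y=0). Board spans x -22..135, y -185..65 mm; its top (bed) is at z 15. Steel bar runs along y at x -8..10, z 29..35. Panel and lipping lie at x 13..131. +x is away from the handle. Jaws reach to x 100, z 48, housing z 50
- grip (a point): Where to squeeze: midway between outer faces of handle and fully squeezed trigger, 32 mm above the bench, frame as the jig's; fingers close along jig y. Handle (fixed): faces at y -0.8 and +13.2 mm from here, x +-35 mm, z 20..44 mm over the bench. Trigger on the -y side: its outer swell is at y -31 mm released, -13 mm fully squeezed. TCP may stay here while the fingers pump between 68 and 26 mm
- trigger_face (a point): Outermost point of the grey trigger's rounded swell, where a finger pushes it (+y of the jig squeezes it); 20 mm high, middle 32 mm above the bench. Return spring about 2 to 4 N here
- trigger (a joint): Trigger hinge, rad: 0 released (springs back there by itself), 0.34 fully squeezed, tip then 2 mm from the handle. One full stroke moves the bar about 15 mm; the pawl picks up teeth of 3 mm pitch, so let it go right back to 0. Push at the swell is passed on about 1.1 to 1, less 4 N bar drag: 20 to 40 N of finger push give about 15 to 38 N at the jaw
- jaw (a joint): Travel of bar and head jaw, m, grows as the clamp closes (+y of the jig): 0 wide open, pad face then 147 mm from the rear pad's face; starts at 0 to 0.012. The work is tight at about 0.067 to 0.069. It stays where pumped (4 N drag) but holds pressure only while the trigger is squeezed
- front_pad (a point): Grey pad of the moving head jaw, 50 (x) x 6 x 30 mm, carried by the bar; this point: middle of its pressing face (looks to jig +y), 32 mm above the bench; frame as the jig's
- rear_pad (a point): Grey pad of the fixed jaw, 50 (x) x 6 x 30 mm; this point: middle of its pressing face (looks to jig -y), at jig x 74, y 0, z 32 mm
- panel: White-faced MDF panel piece 67x110x22 mm lying on the bed, its 110 mm along jig x, 1 to 4 mm off the rear pad; loose. Origin: centre of underside; its own y axis lies along the 110 mm
- lipping: Wooden edge strip 110x12x22 mm lying 1 to 6 mm off the panel's edge, facing the head jaw; loose. Origin: centre of underside, x along its 110 mm. Jaw force on it must stay under 70 N
- chip_1: Wood chip 20x13x6 mm on the bed in the gap between lipping and head jaw, nearest the bar; origin at its middle
- chip_2: Wood chip 17x14x5 mm, the middle one; origin at its middle
- chip_3: Wood chip 22x12x6 mm, nearest the board's far (+x) edge; origin at its middle
- scraper: Pine offcut 38x38x110 mm standing on its end on the bench to the right of the board, 76 g. Its own x axis points up along its length; y and z square to its sides. Origin: in the middle of one side face, 55 mm above its foot
- scraper_foot (a point): Centre of the offcut's lower end face (frame as the offcut's); at the height of what it stands on
- scraper_top (a point): Centre of the offcut's upper end face, 110 mm above its foot; grip it from above about 25 mm below this, best across the two sides that will face along jig x, so that wiping does not swing it. It fits the gap (49 to 63 mm wide along jig y) between bar and chips: chips' middles lie 71 to 113 mm from the bar's centre line
- bed_edge (a point): Middle of the gap at the board's far edge (jig x 135, y -113, z 15 mm): push the chips past it so that they drop onto the bench
- glue_tube: Bystander: glue tube 42x146x28 mm lying behind the board; leave alone
- tape_measure: Bystander: tape measure 89x58x64 mm at the right; leave alone
- parts_jar: Bystander: clear jar 62x62x58 mm behind the clamp's housing at the left; leave alone
Mind the look-alikes: they are no part of the job. Several things have the shape of the scraper; the one meant has the colours described above.

How it is judged (in metres and radians):
On the way, in this order (a step that is already met when the one before it is completed fails the run):
1. all three chips are off the board, down on the bench (height (world z) of each of chip_1, chip_2, chip_3 below 0.013 m), for 0.2 s.
2. the offcut stands upright on the bench, let go (height (world z) of scraper_foot below 0.006 m and angle between scraper's own x axis and vertical below 0.15 rad and contact force between scraper and the fingers below 0.2 N), for 0.2 s.
3. the jaw bears on the lipping and the panel on the rear pad, trigger squeezed (contact force between jaw and lipping between 8 and 70 N and contact force between jig and panel above 8 N and contact force between the fingers and trigger above 3 N and value of joint trigger above 0.01 rad), for 0.2 s.
At the end, for the whole second after the job is handed in: Fingers hold the trigger squeezed; head jaw presses the lipping and panel against the rear pad with 8 to 70 N, jaw at rest; chips lie on the bench, off the board; offcut stands upright on the bench, released; bystanders within 30 mm of their starts (all of step 1 and all of step 2 and all of step 3 and velocity of joint jaw below 0.003 m/s and distance of each of glue_tube, tape_measure, parts_jar from where it was at the start of the episode below 0.03 m); the arm keeps its last pose, push and grip.
It fails at once if the fingers touch a chip (contact force between the fingers and chip_1 above 0.5 N or contact force between the fingers and chip_2 above 0.5 N or contact force between the fingers and chip_3 above 0.5 N).
It fails at once if the lipping is crushed (over 70 N from the jaw) (contact force between jaw and lipping above 70 N).
It fails at once if the bar or head jaw is pushed by the robot instead of by the trigger (contact force between any of the arm, the fingers and jaw above 3 N).
It fails at once if a bystander is knocked (distance of any of glue_tube, tape_measure, parts_jar from where it was at the start of the episode above 0.03 m).
It also fails if it takes over 64 s, if anything falls off the work surface, if the arm or the gripper's body presses on something with over 40 N, if the wrist force passes 120 N, or if a joint passes its speed limit or range.

## Working session

There is one attempt and no reset: what is moved stays moved. The work goes in short steps, Python scripts to look and compute and a tool call to move; the robot and the scene stay as the last step left them, time stands still between calls to the robot, and variables do not carry over. Pictures are saved under pics/ and viewed, and the job is handed in when it is done.

Besides the shell and the picture viewer there is one more tool, called after "Call:" as name([rows], argument=value, ...), one row to a line, values as JSON. carry_out: Moves the arm, as the interface text tells. Its arguments: {"type":"object","properties":{"series":{"type":"array","items":{"type":"array","items":{"type":"number"}}},"fingers":{"type":"number"}},"required":["series"]}

```bash
mkdir -p pics; ls; cat > h.py <<'E'
from cell import env
import numpy as np, cv2
def shot(n,name):
    p=env.read_camera(n); cv2.imwrite(f'pics/{name}.png',p['color'][:,:,::-1]); return p
def onplane(p,u,v,z):
    f=240/np.tan(np.radians(p['fovy'])/2); d=np.array([(u-p['cx'])/f,(v-p['cy'])/f,1.])
    T=np.array(p['T']); d=T[:3,:3]@d; o=T[:3,3]; return o+d*(z-o[2])/d[2]
def proj(p,X):
    f=240/np.tan(np.radians(p['fovy'])/2); T=np.array(p['T']); c=T[:3,:3].T@(np.array(X)-T[:3,3]); return (p['cx']+f*c[0]/c[2],p['cy']+f*c[1]/c[2])
E
python3 - <<'E'
from h import *
s=env.state(); print({k:np.round(v,3) for k,v in s.items()})
for n in ('top','scene'):
    p=shot(n,n+'0'); print(n,p['fovy'],p['cx'],p['cy'],np.round(p['T'],3).tolist())
    for l in ['jig','grip','trigger_face','front_pad','rear_pad','panel','lipping','chip_1','scraper','glue_tube','tape_measure','parts_jar']:
        try: print(l,[(np.round(r['point']).tolist(),round(r['score'],2)) for r in env.search_frame(l,p)][:5])
        except Exception as e: print(l,e)
E
```

```text
pics
{'t': np.float64(0.0), 'joints': array([ 1.142,  0.492,  1.559,  0.   ,  1.092, -0.106]), 'qvel': array([-0.   , -0.   , -0.   , -0.001, -0.002, -0.003]), 'tau': array([ 1.0000e-03, -6.1265e+01, -2.5818e+01,  6.9000e-02,  4.8000e-02,
       -0.0000e+00]), 'eef_pos': array([198.127, 592.53 , 232.87 ]), 'tcp_rot': array([-3.141, -0.   ,  2.819]), 'ft_force': array([-0.077,  0.168, -0.218]), 'moment': array([-0.007, -0.003, -0.017]), 'opening': np.float64(1.003)}
top 45.51662031144207 315.82361334590155 240.2410584062897 [[-0.029, -0.989, 0.148, 464.046], [-0.999, 0.026, -0.025, -36.469], [0.021, -0.149, -0.989, 1024.856], [0.0, 0.0, 0.0, 1.0]]
jig [([521.0, 11.0, 16.0], 0.58)]
grip [([521.0, 9.0, 17.0], 0.7), ([755.0, -136.0, 14.0], 0.57)]
trigger_face [([437.0, 80.0, 40.0], 0.63)]
front_pad [([494.0, -48.0, 36.0], 0.79)]
rear_pad [([518.0, 12.0, 13.0], 0.63), ([575.0, -48.0, 17.0], 0.53)]
panel [([565.0, 28.0, 40.0], 0.95), ([727.0, 153.0, 20.0], 0.2)]
lipping [([559.0, -19.0, 40.0], 0.72)]
chip_1 [([555.0, -47.0, 20.0], 0.51)]
scraper [([619.0, 198.0, 109.0], 0.72), ([385.0, -55
[... 518 characters left out ...]
.0, -249.0, 76.0], 0.52), ([500.0, 52.0, 17.0], 0.3)]
rear_pad [([503.0, 48.0, 16.0], 0.87), ([555.0, -13.0, 38.0], 0.64)]
panel [([558.0, -14.0, 37.0], 0.69), ([497.0, -44.0, 38.0], 0.65)]
lipping [([558.0, -13.0, 40.0], 0.96)]
chip_1 [([572.0, -44.0, 18.0], 0.54), ([552.0, -40.0, 26.0], 0.51), ([591.0, -40.0, 19.0], 0.41)]
scraper [([374.0, -50.0, 86.0], 0.86), ([611.0, 211.0, 81.0], 0.85), ([543.0, -250.0, 73.0], 0.62)]
glue_tube [([756.0, -126.0, 15.0], 0.72)]
tape_measure [([694.0, -243.0, 44.0], 0.93), ([555.0, 29.0, 35.0], 0.4), ([496.0, -48.0, 36.0], 0.28), ([755.0, -126.0, 12.0], 0.21)]
parts_jar [([713.0, 156.0, 37.0], 0.8), ([429.0, 86.0, 40.0], 0.61), ([501.0, 48.0, 19.0], 0.55)]
```

View pics/top0.png

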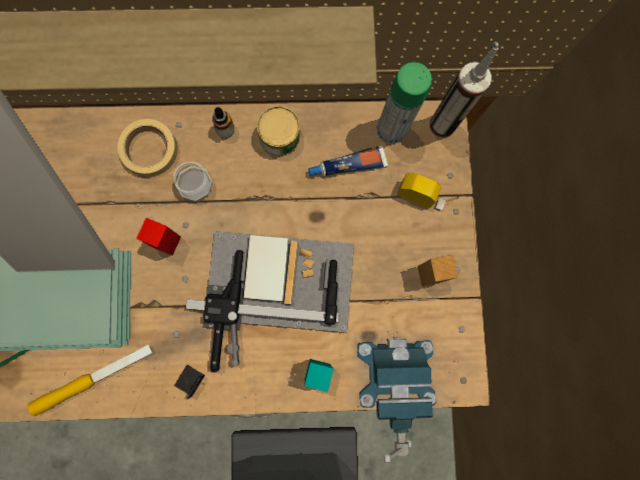

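View pics/scene0.png

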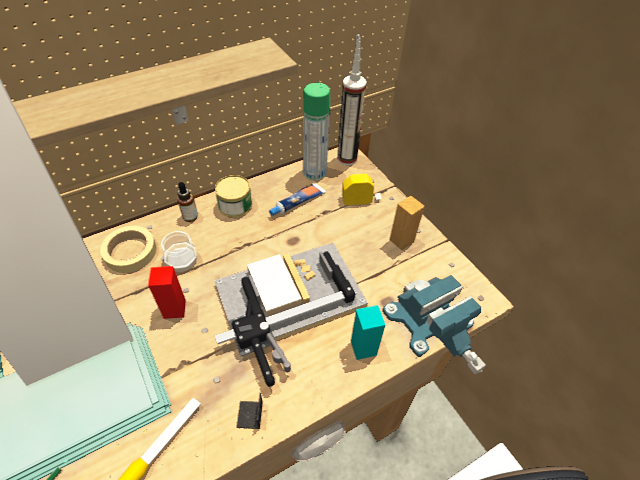

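```bash
python3 - <<'E'
from h import *
a=cv2.imread('pics/top0.png')
b=cv2.resize(a[222:372,195:365],None,fx=4,fy=4,interpolation=cv2.INTER_CUBIC); cv2.imwrite('pics/c1.png',b[:600])
s=cv2.imread('pics/scene0.png')
c=np.hstack([cv2.resize(a[230:310,400:480],(400,400)),cv2.resize(s[180:260,370:450],(400,400))]); cv2.imwrite('pics/c2.png',c)
E
```

```text
(no output)
```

View pics/c1.png

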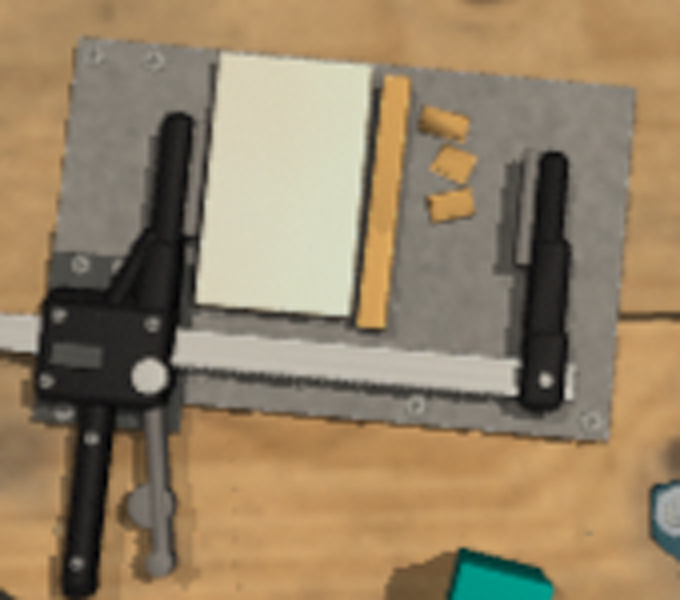

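View pics/c2.png

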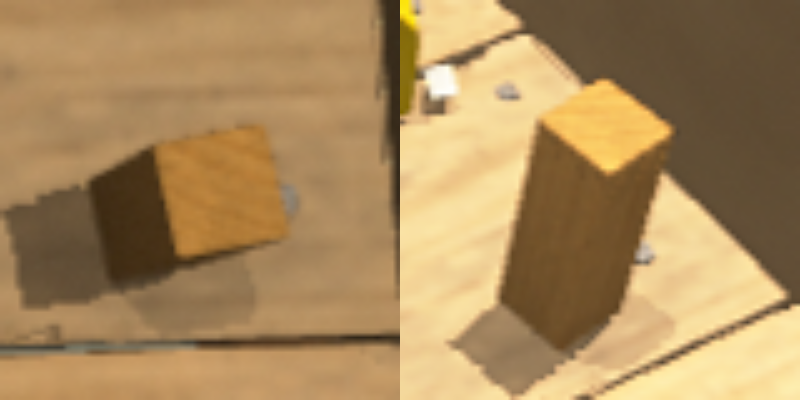

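```bash
python3 - <<'E'
from h import *
p=env.read_camera('top')
f=lambda u,v:(u/4+195-.4,v/4+222-.4)
px=[(82,38),(634,88),(607,440)]; J=np.array([[135,65],[135,-185],[-22,-185]])
W=np.array([onplane(p,*f(*q),15)[:2] for q in px]); print(W.round(1))
# rigid fit
a=J-J.mean(0); b=W-W.mean(0); H=a.T@b; th=np.arctan2(H[0,1]-H[1,0],H[0,0]+H[1,1]); R=np.array([[np.cos(th),-np.sin(th)],[np.sin(th),np.cos(th)]])
t=W.mean(0)-R@J.mean(0); print('yaw',th,t.round(1),(W-(J@R.T+t)).round(1))
inv=lambda w:(R.T@(w[:2]-t)).round(1)
for n,q,z in [('swell',(128,508),42),('swelltop',(168,505),42),('tip',(158,570),42),('handleend',(80,590),44),('hL',(65,540),44),('hR',(103,500),44),('headpadface top',(527,150),47),('padface bot',(517,262),47),('rearpad',(200,140),47),('lipTR',(408,80),37),('lipBR',(384,328),37),('panTR',(372,68),37),('panBR',(350,316),37),('panBL',(196,302),37),('panTL',(218,54),37),('c3',(443,122),21),('c2',(455,165),20),('c1',(452,205),21),('c3L',(418,118),21),('c1bot',(452,222),21)]:
    w=onplane(p,*f(*q),z); print(n,w[:2].round(1),'jig',inv(w))
S=np.array([onplane(p,u/5+400-.4,v/5+230-.4,110)[:2] for u,v in [(155,148),(262,125),(287,238),(178,260)]]); print('scr',S.round(1),S.mean(0),np.linalg.norm(np.diff(S,axis=0),axis=1), np.degrees(np.arctan2(*(S[3]-S[0])[::-1])),np.degrees(np.arctan2(*(S[1]-S[0])[::-1])))
for l,c in [('bed',(135,-113)),]: print(l,R@c+t)
E
```

```text
[[ 636.7  116.7]
 [ 607.8 -128.8]
 [ 453.  -111. ]]
yaw -0.11744138360385956 [495.7  69.6] [[-0.6 -1.7]
 [-0.3  1.1]
 [ 0.9  0.6]]
swell [431.   93.9] jig [-67.1  16.6]
swelltop [431.7  77.1] jig [-64.4  -0. ]
tip [405.   81.5] jig [-91.4   1.2]
handleend [398.  113.8] jig [-102.2   32.5]
hL [418.6 120. ] jig [-82.4  41.1]
hR [434.7 104.1] jig [-64.6  27.1]
headpadface top [577.5 -78.8] jig [  98.7 -137.7]
padface bot [529.5 -72.9] jig [  50.3 -137.6]
rearpad [585.6  61.5] jig [90.2  2.5]
lipTR [610.8 -28.3] jig [125.8 -83.7]
lipBR [503.5 -15.4] jig [ 17.7 -83.5]
panTR [616.5 -12.7] jig [129.6 -67.6]
panBR [509.   -0.9] jig [ 21.5 -68.4]
panBL [516.9  65. ] jig [21.6 -2.1]
panTL [624.4  54.3] jig [ 1.296e+02 -1.000e-01]
c3 [594.  -43.1] jig [ 110.8 -100.4]
c2 [574.8 -47.9] jig [  92.4 -107.4]
c1 [557.1 -46.1] jig [  74.6 -107.7]
c3L [596.  -32.1] jig [111.6 -89.3]
c1bot [549.6 -45.9] jig [  67.1 -108.4]
scr [[ 565.5 -244.6]
 [ 572.1 -279.8]
 [ 535.3 -285.6]
 [ 529.1 -249.9]] [ 550.50221456 -264.96200393] [35.856221   37.27302337 36.20600665] -171.74493636869258 -79.46166816201634
bed [616.48632097 -58.43853484]
```

Call:
carry_out([
  [0.0275,-0.0375,0,0,0,0],
  [0.0275,-0.0375,0,0,0,0],
  [0.0275,-0.0375,0,0,0,0],
  [0.0275,-0.0375,0,0,0,0],
  [0.0275,-0.0375,0,0,0,0],
  [0.0275,-0.0375,0,0,0,0],
  [0.0275,-0.0375,0,0,0,0],
  [0.0275,-0.0375,0,0,0,0],
  [0.0275,-0.0375,0,0,0,0],
  [0.0275,-0.0375,0,0,0,0],
  [0.0275,-0.0375,0,0,0,0],
], fingers=1)

```text
t: 2.45
eef_pos: [501.7, 178.5, 233.7]
tcp_rot: [3.141, 0.0, 2.819]
ft_force: [0.7, -0.3, 0.7]
opening: 0.999
```

Call:
carry_out([
  [0.005,-0.0445,0,0,0,-6.2],
  [0.005,-0.0445,0,0,0,-6.2],
  [0.005,-0.0445,0,0,0,-6.2],
  [0.005,-0.0445,0,0,0,-6.2],
  [0.005,-0.0445,0,0,0,-6.2],
  [0.005,-0.0445,0,0,0,-6.2],
  [0.005,-0.0445,0,0,0,-6.2],
  [0.005,-0.0445,0,0,0,-6.2],
  [0.005,-0.0445,0,0,0,-6.2],
  [0.005,-0.0445,0,0,0,-6.2],
  [0,0,0,0,0,0],
  [0,0,0,0,0,0],
])

```text
t: 3.65
eef_pos: [550.4, -265.4, 233.0]
tcp_rot: [-3.141, -0.001, 1.736]
ft_force: [0.0, 0.7, -0.8]
opening: 1.002
```

```bash
cat >> h.py <<'E'
from scipy.spatial.transform import Rotation as Ro
def wproj(p,s,X):
    R=Ro.from_euler('xyz',s['tcp_rot']).as_matrix(); M=np.array(p['mount']); f=240/np.tan(np.radians(p['fovy'])/2)
    t=R.T@(np.array(X,float)-s['eef_pos']); c=M[:3,:3].T@(t-M[:3,3]); th=np.arctan2(np.hypot(c[0],c[1]),c[2]); ph=np.arctan2(c[1],c[0])
    return p['cx']+f*th*np.cos(ph),p['cy']+f*th*np.sin(ph)
def wplane(p,s,u,v,z):
    R=Ro.from_euler('xyz',s['tcp_rot']).as_matrix(); M=np.array(p['mount']); f=240/np.tan(np.radians(p['fovy'])/2)
    dx,dy=u-p['cx'],v-p['cy']; r=np.hypot(dx,dy); th=r/f; d=np.array([np.sin(th)*dx/r,np.sin(th)*dy/r,np.cos(th)])
    d=R@M[:3,:3]@d; o=s['eef_pos']+R@M[:3,3]; return o+d*(z-o[2])/d[2]
E
python3 - <<'E'
from h import *
s=env.state(); print(s['t'],s['eef_pos'],s['tcp_rot'],s['joints'].round(2))
p=shot('wrist','w1'); print(p['fovy'],p['cx'],p['cy'])
print(wproj(p,s,[550.5,-265,110]))
q=shot('top','t1')
E
```

```text
3.65 [ 550.40630335 -265.44784732  233.02507176] [-3.14121699e+00 -5.90986969e-04  1.73559334e+00] [-0.56  0.47  1.59  0.    1.08 -0.72]
65.70646984690485 326.3611002389433 242.7839689389305
(np.float64(326.592433755846), np.float64(240.80621315040224))
```

View pics/w1.png

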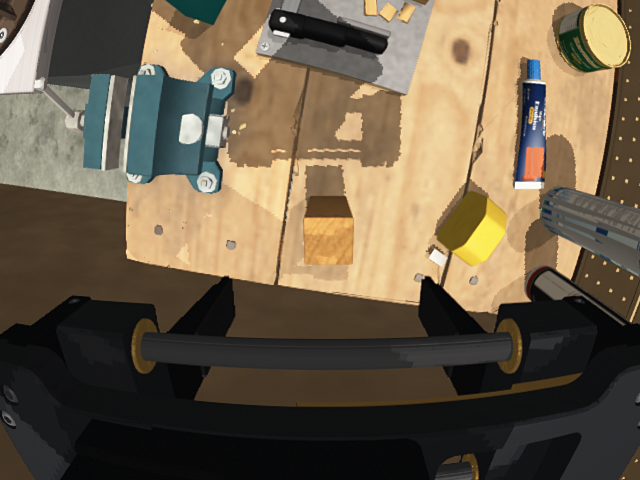

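Call:
carry_out([
  [0.001,0.001,-0.035,0,0,0],
  [0,0,-0.035,0,0,0],
  [0,0,-0.035,0,0,0],
  [0,0,-0.03,0,0,0],
  [0,0,-0.013,0,0,0],
  [0,0,0,0,0,0],
])

```text
t: 4.35
eef_pos: [551.5, -262.6, 84.5]
tcp_rot: [-3.14, -0.002, 1.738]
ft_force: [-0.4, 0.5, 0.5]
opening: 1.002
```

Call:
carry_out([
  [0,0,0,0,0,0],
  [0,0,0,0,0,0],
  [0,0,0,0,0,0],
  [0,0,0,0,0,0],
  [0,0,0,0,0,0],
  [0,0,0,0,0,0],
  [0,0,0,0,0,0],
], fingers=0.2)

```text
t: 5.05
eef_pos: [551.7, -263.8, 85.5]
tcp_rot: [3.141, 0.0, 1.737]
ft_force: [0.4, 0.6, 0.3]
opening: 0.468
```

Call:
carry_out([
  [0,0,0,0,0,0],
  [0,0,0,0,0,0],
  [0,0,0,0,0,0],
  [0,0,0,0,0,0],
], fingers=0.2)

```text
t: 5.45
eef_pos: [551.7, -263.8, 85.4]
tcp_rot: [3.142, -0.0, 1.737]
ft_force: [-0.1, -0.3, -0.8]
opening: 0.398
```

Call:
carry_out([
  [0,0,0.03,0,0,0],
  [0,0,0.035,0,0,0],
  [0,0,0.035,0,0,0],
  [0,0,0,0,0,0],
])

```text
t: 5.85
eef_pos: [553.2, -264.5, 189.9]
tcp_rot: [3.136, 0.005, 1.737]
ft_force: [0.2, -0.5, -0.3]
opening: 0.399
```

```bash
python3 - <<'E'
from h import *
s=env.state(); print(s['t'],s['eef_pos'],s['tcp_rot'],s['opening'],s['ft_force'])
p=shot('wrist','w2');q=shot('scene','s2')
a=cv2.imread('pics/w2.png')[150:330,200:460]; b=cv2.imread('pics/s2.png')[150:330,250:510]
cv2.imwrite('pics/v2.png',cv2.resize(np.vstack([a,b]),None,fx=1.6,fy=1.6))
E
```

```text
5.85 [ 553.16136008 -264.53853748  189.92778749] [3.13611678 0.00469392 1.73676271] 0.39851490593990635 [ 0.17388262 -0.5271737  -0.32632781]
```

View pics/v2.png

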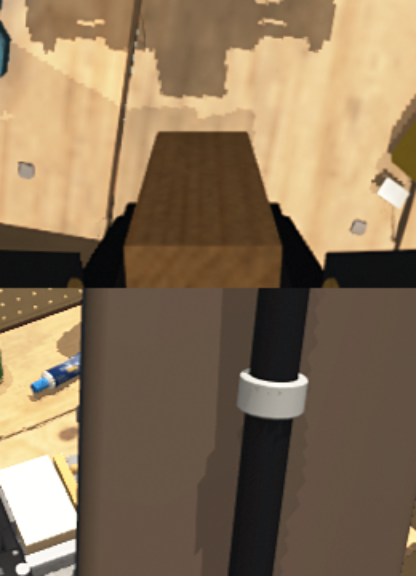

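Call:
carry_out([
  [-0.006,0.0446,0,0,0,-3.24],
  [-0.006,0.0446,0,0,0,-3.24],
  [-0.006,0.0446,0,0,0,-3.24],
  [-0.006,0.0446,0,0,0,-3.24],
  [-0.006,0.0446,0,0,0,-3.24],
  [0,0,-0.02,0,0,0],
  [0,0,0,0,0,0],
  [0,0,0,0,0,0],
])

```text
t: 6.75
eef_pos: [521.5, -41.0, 164.6]
tcp_rot: [-3.139, -0.0, 1.454]
ft_force: [0.5, -0.7, -0.8]
opening: 0.396
```

```bash
python3 - <<'E'
from h import *
s=env.state(); print(s['t'],s['eef_pos'],s['tcp_rot'],s['opening'],s['ft_force'])
p=shot('wrist','w3');q=shot('top','t3')
a=cv2.imread('pics/w3.png');b=cv2.imread('pics/t3.png')
t=np.array([495.7,69.6]);R=Ro.from_euler('z',-.11744).as_matrix()[:2,:2]
for (x,y,z) in [(17,-83.5,37),(127,-83.5,37),(49,-137.6,47),(99,-137.6,47),(135,65,15),(135,-185,15),(-22,-185,15)]:
    X=[*(R@[x,y]+t),z]; u,v=wproj(p,s,X); cv2.circle(a,(int(round(u)),int(round(v))),2,(0,0,255),-1)
cv2.imwrite('pics/v3.png',a); cv2.imwrite('pics/v3t.png',cv2.resize(b[222:372,195:365],None,fx=4,fy=4)[:600])
E
```

```text
6.75 [521.50690463 -40.98819169 164.64878245] [-3.13946152e+00 -1.14170896e-04  1.45405710e+00] 0.3962713534743762 [ 0.49242049 -0.74516989 -0.76226245]
```

View pics/v3.png

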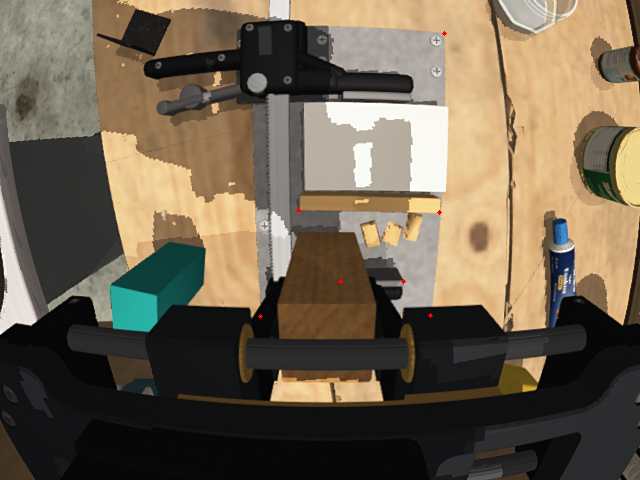

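Call:
carry_out([
  [0,0,-0.03,0,0,0],
  [0,0,-0.025,0,0,0],
  [0,0,-0.009,0,0,0],
  [0,0,0,0,0,0],
  [0,0,0,0,0,0],
])

```text
t: 7.35
eef_pos: [522.1, -41.3, 102.0]
tcp_rot: [3.141, 0.0, 1.453]
ft_force: [-0.0, -0.0, -0.8]
opening: 0.401
```

```bash
python3 - <<'E'
from h import *
s=env.state(); print(s['t'],s['eef_pos'],s['ft_force'],s['moment'])
p=shot('wrist','w4')
E
```

```text
7.35 [522.13132476 -41.30281253 101.95543369] [-0.04524559 -0.04407711 -0.76675391] [-0.09562613  0.07460739 -0.01260964]
```

View pics/w4.png

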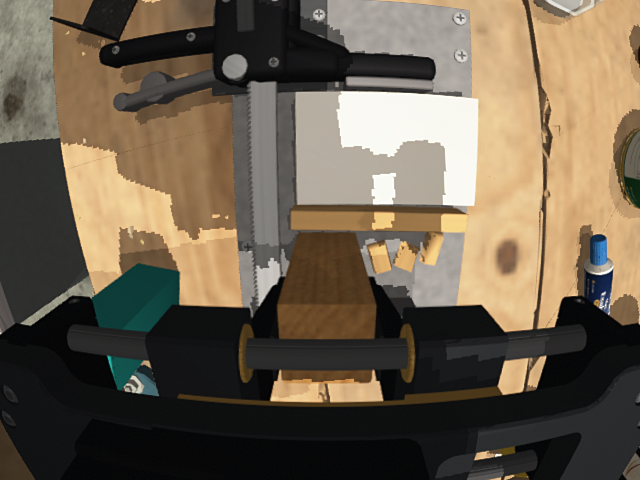

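Call:
carry_out([
  [0.01,-0.0012,0,0,0,0],
  [0.01,-0.0012,0,0,0,0],
  [0.01,-0.0012,0,0,0,0],
  [0.01,-0.0012,0,0,0,0],
  [0.01,-0.0012,0,0,0,0],
  [0.01,-0.0012,0,0,0,0],
  [0.01,-0.0012,0,0,0,0],
  [0.01,-0.0012,0,0,0,0],
  [0.01,-0.0012,0,0,0,0],
  [0.01,-0.0012,0,0,0,0],
  [0.006,-0.0007,0,0,0,0],
  [0,0,0,0,0,0],
])

```text
t: 8.6
eef_pos: [628.4, -53.6, 101.3]
tcp_rot: [3.141, 0.0, 1.454]
ft_force: [0.6, 0.2, -0.9]
opening: 0.402
```

```bash
python3 - <<'E'
from h import *
s=env.state(); print(s['t'],s['eef_pos'],s['ft_force'],s['moment'],s['tcp_rot'])
p=shot('wrist','w5');shot('scene','s5');shot('top','t5')
E
```

```text
8.6 [628.41866284 -53.56899335 101.29206382] [ 0.57443396  0.18320638 -0.8599855 ] [-0.08738126  0.09189909  0.01145981] [3.14119369e+00 4.04549963e-05 1.45397902e+00]
```

View pics/w5.png

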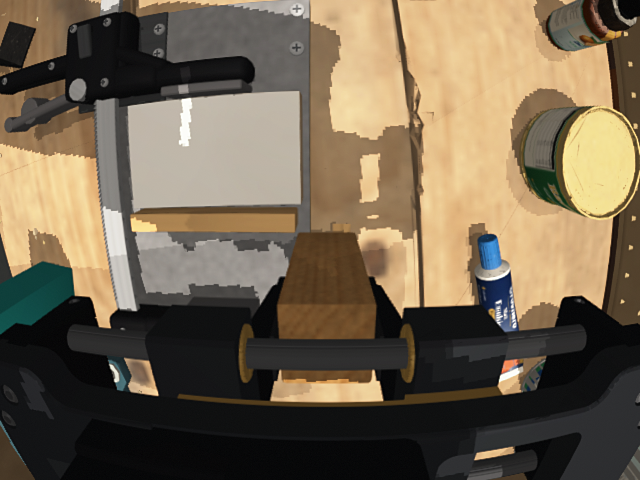

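View pics/t5.png

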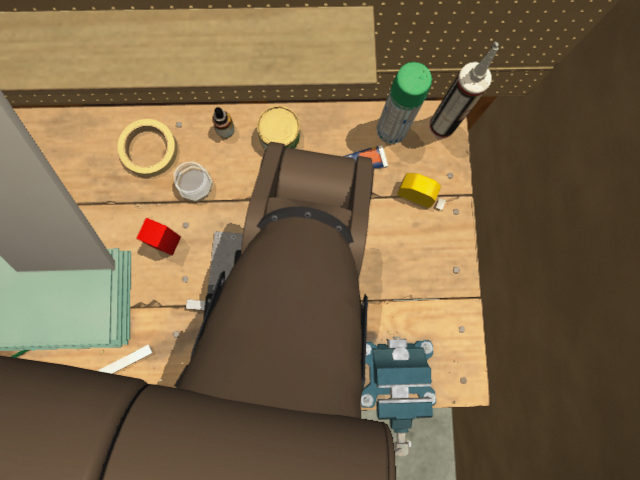

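Call:
carry_out([
  [0,0,0.03,0,0,0],
  [0,0,0.04,0,0,0],
  [0,0,0.02,0,0,0],
  [-0.015,-0.04,0,0,0,0],
  [-0.015,-0.04,0,0,0,0],
  [-0.015,-0.04,0,0,0,0],
  [-0.015,-0.04,0,0,0,0],
  [0,0,0,0,0,0],
])

```text
t: 9.55
eef_pos: [565.9, -217.4, 191.6]
tcp_rot: [-3.142, 0.001, 1.45]
ft_force: [0.4, 0.5, -0.6]
opening: 0.402
```

```bash
python3 - <<'E'
from h import *
s=env.state(); print(s['t'],s['eef_pos'])
p=shot('wrist','w6')
for r in env.search_frame('chip_1',p): print(np.round(r['point']),r['score'])
a=p['color'][:,:,::-1]; cv2.imwrite('pics/v6.png',cv2.resize(a[0:260,150:500],None,fx=2.25,fy=2.25))
q=shot('top','t6')
for r in env.search_frame('chip_1',q): print(np.round(r['point']),r['score'])
E
```

```text
9.55 [ 565.89128316 -217.37727995  191.5843353 ]
[624. -56.  10.] 0.76
[638. -48.   7.] 0.5
[624. -58.  12.] 0.63
```

View pics/v6.png

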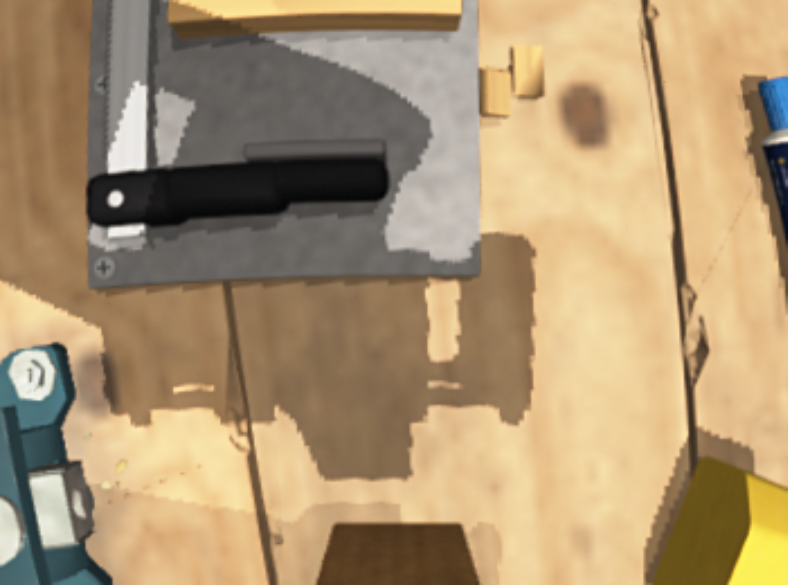

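```bash
python3 - <<'E'
from h import *
p=shot('scene','s6')
a=cv2.imread('pics/w6.png')[0:70,330:420]; b=cv2.imread('pics/s6.png'); t=cv2.imread('pics/t6.png')
u,v=map(int,proj(p,[630,-55,5])); print(u,v)
cv2.imwrite('pics/v7.png',np.hstack([cv2.resize(a,(450,350),interpolation=cv2.INTER_CUBIC),cv2.resize(b[max(v-35,0):v+35,u-35:u+35],(350,350),interpolation=cv2.INTER_CUBIC)]))
cv2.imwrite('pics/v8.png',b)
E
```

```text
295 251
```

View pics/v7.png

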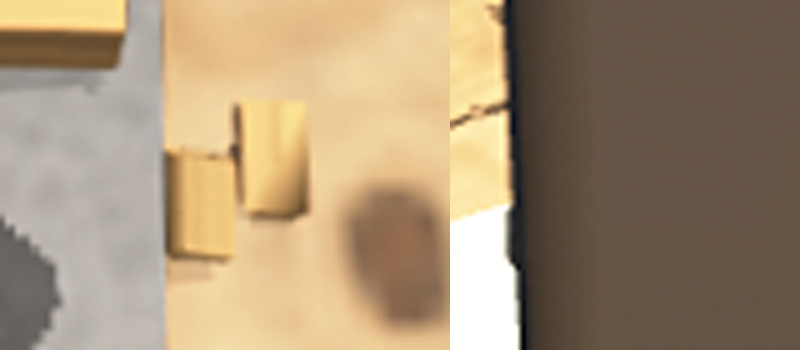

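View pics/v8.png

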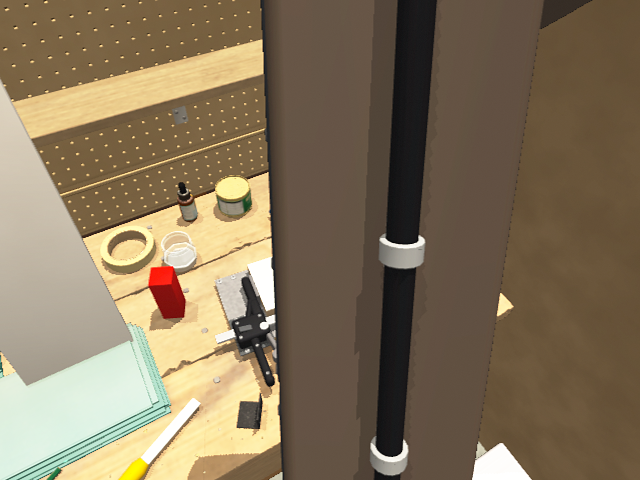

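Call:
carry_out([
  [0.025,0.045,0,0,0,0],
  [0.025,0.042,0,0,0,0],
  [0,0,0,0,0,0],
])

```text
t: 10.1
eef_pos: [619.2, -122.2, 191.4]
tcp_rot: [3.141, -0.001, 1.46]
ft_force: [-0.8, 0.6, -0.2]
opening: 0.397
```

```bash
python3 - <<'E'
from h import *
s=env.state(); print(s['t'],s['eef_pos'])
p=shot('wrist','w7'); u,v=wproj(p,s,[630,-55,5]); u=int(u);v=int(v); print(u,v)
for r in env.search_frame('chip_1',p): print(np.round(r['point']),r['score'])
a=p['color'][:,:,::-1]; cv2.imwrite('pics/v9.png',cv2.resize(a[max(v-40,0):v+40,u-50:u+50],(800,600),interpolation=cv2.INTER_CUBIC))
E
```

```text
10.1 [ 619.15907703 -122.15845136  191.39372601]
329 149
[641. -43.   9.] 0.76
[622. -57.  15.] 0.68
[628. -41.   0.] 0.57
[ 753. -129.   18.] 0.15
```

View pics/v9.png

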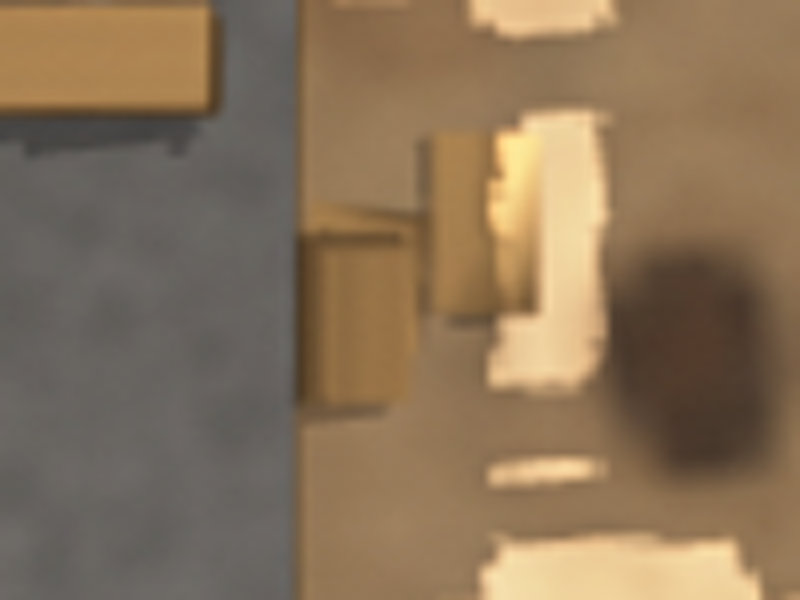

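Call:
carry_out([
  [0.0166,0.0306,0,0,0,0],
  [0,0,-0.04,0,0,0],
  [0,0,-0.04,0,0,0],
  [0,0,-0.0193,0,0,0],
  [0,0,0,0,0,0],
  [0.0012,0.0098,0,0,0,0],
  [0.0012,0.0098,0,0,0,0],
  [0.0011,0.0097,0,0,0,0],
  [0.0011,0.0097,0,0,0,0],
  [0,0,0,0,0,0],
  [0,0,0.04,0,0,0],
  [0,-0.01,0.04,0,0,0],
])

```text
t: 11.4
eef_pos: [637.7, -67.2, 172.4]
tcp_rot: [-3.139, -0.0, 1.455]
ft_force: [1.0, -0.3, -0.6]
opening: 0.397
```

Call:
carry_out([
  [-0.02,-0.045,0.02,0,0,0],
  [0,-0.045,0,0,0,0],
  [0,0,0,0,0,0],
])

```text
t: 11.7
eef_pos: [619.2, -160.0, 192.2]
tcp_rot: [3.139, 0.001, 1.45]
ft_force: [-0.1, 1.0, -0.8]
opening: 0.4
```

```bash
python3 - <<'E'
from h import *
s=env.state(); print(s['t'],s['eef_pos'])
p=shot('wrist','w10'); u,v=wproj(p,s,[630,-45,5]); u=int(u);v=int(v); print(u,v)
for r in env.search_frame('chip_1',p): print(np.round(r['point']),r['score'])
a=p['color'][:,:,::-1]; cv2.imwrite('pics/v10.png',cv2.resize(a[max(v-60,0):v+60,u-80:u+80],(800,600),interpolation=cv2.INTER_CUBIC))
E
```

```text
11.7 [ 619.22534928 -159.96662614  192.16327494]
322 97
[642. -46.   7.] 0.83
[629. -29.   4.] 0.63
[625. -48.   5.] 0.52
```

View pics/v10.png

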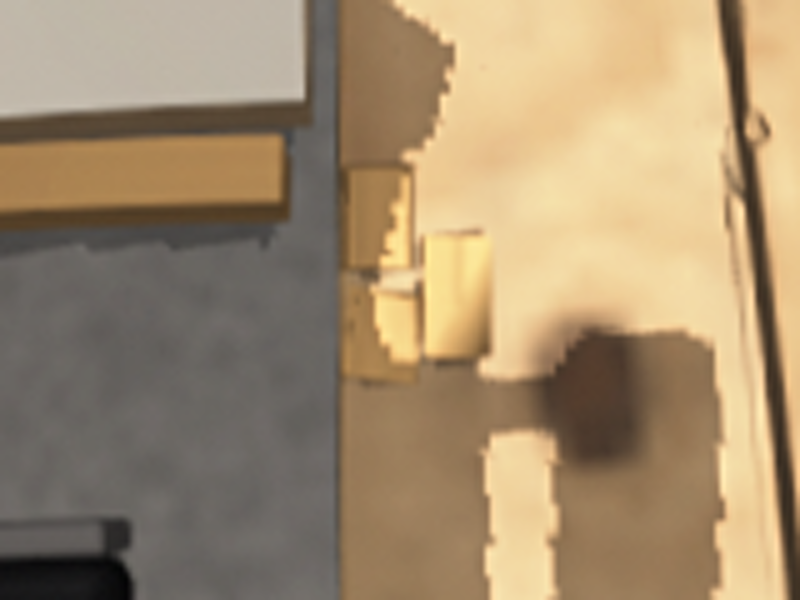

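Call:
carry_out([
  [-0.032,-0.042,0,0,0,0],
  [-0.032,-0.041,0,0,0,0],
  [0,0,-0.045,0,0,0],
  [0,0,-0.04,0,0,0],
  [0,0,-0.016,0,0,0],
  [0,0,-0.0053,0,0,0],
  [0,0,0,0,0,0],
  [0,0,0,0,0,0],
])

```text
t: 12.6
eef_pos: [558.7, -233.6, 84.8]
tcp_rot: [3.141, -0.0, 1.455]
ft_force: [-0.3, 0.4, -1.1]
opening: 0.4
```

Call:
carry_out([
  [0,0,0,0,0,0],
  [0,0,0,0,0,0],
  [0,0,0,0,0,0],
  [0,0,0,0,0,0],
  [0,0,0,0,0,0],
  [0,0,0,0,0,0],
  [0,0,0,0,0,0],
  [0,0,0,0,0,0],
], fingers=0.9)

```text
t: 13.4
eef_pos: [558.3, -234.7, 84.7]
tcp_rot: [3.141, -0.0, 1.454]
ft_force: [-1.1, -0.1, 1.2]
opening: 0.891
```

Call:
carry_out([
  [0,0,0.015,0,0,0],
  [0,0,0.03,0,0,0],
  [0,0,0.04,0,0,0],
  [0,0,0.04,0,0,0],
  [0,0,0,0,0,0],
], fingers=0.9)

```text
t: 13.9
eef_pos: [559.9, -235.5, 214.9]
tcp_rot: [3.134, 0.003, 1.454]
ft_force: [0.1, 0.3, -0.4]
opening: 0.902
```

```bash
python3 - <<'E'
from h import *
s=env.state(); print(s['t'],s['eef_pos'],s['opening'])
p=shot('wrist','w11')
E
```

```text
13.9 [ 559.91387731 -235.47231681  214.91225811] 0.9022589338441734
```

View pics/w11.png

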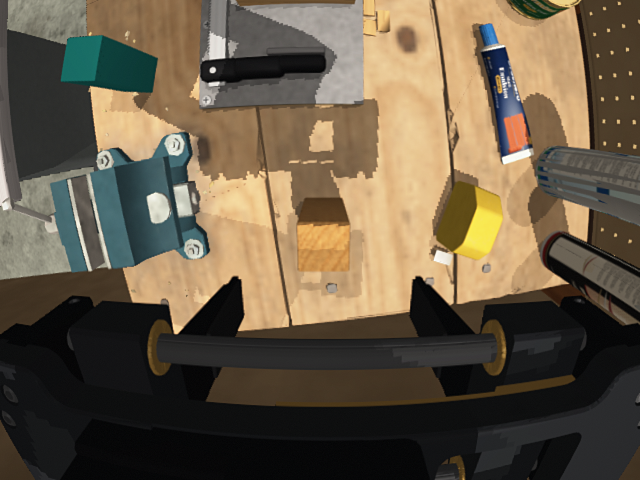

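Call:
carry_out([
  [-0.0115,0.031,0,0,0,8.18],
  [-0.0115,0.031,0,0,0,8.18],
  [-0.0115,0.031,0,0,0,8.18],
  [-0.0115,0.031,0,0,0,8.18],
  [-0.0115,0.031,0,0,0,8.18],
  [-0.0115,0.031,0,0,0,8.18],
  [-0.0115,0.031,0,0,0,8.18],
  [-0.0115,0.031,0,0,0,8.18],
  [-0.0115,0.031,0,0,0,8.18],
  [-0.0115,0.031,0,0,0,8.18],
  [-0.0115,0.031,0,0,0,8.18],
  [0,0,0,0,0,0],
], fingers=1)

```text
t: 15.15
eef_pos: [430.0, 108.6, 208.6]
tcp_rot: [-3.142, -0.002, 3.032]
ft_force: [0.1, 0.2, -0.6]
opening: 1.0
```

```bash
python3 - <<'E'
from h import *
s=env.state(); print(s['t'],s['eef_pos'],s['tcp_rot'],s['opening'],s['joints'].round(2))
p=shot('wrist','w12'); a=p['color'][:,:,::-1].copy()
t=np.array([495.7,69.6]);R=Ro.from_euler('z',-.11744).as_matrix()[:2,:2]
g=np.array([-66,28])
for (x,y,z) in [(-35,-.8,44),(35,-.8,44),(-35,13.2,44),(35,13.2,44),(0,-31,42),(0,0,32)]:
    u,v=wproj(p,s,[*(R@(g+[x,y])+t),z]); cv2.circle(a,(int(round(u)),int(round(v))),2,(0,0,255),-1)
for l in ('grip','trigger_face'):
  for r in env.search_frame(l,p): print(l,np.round(r['point']),r['score'])
cv2.imwrite('pics/v12.png',a)
E
```

```text
15.15 [429.98816874 108.60615308 208.64283888] [-3.14151653e+00 -2.39028533e-03  3.03167971e+00] 0.999720867246571 [ 0.1   0.27  2.01  0.    0.86 -1.36]
grip [488.  80.  34.] 0.76
trigger_face [430.  83.  41.] 0.93
```

View pics/v12.png

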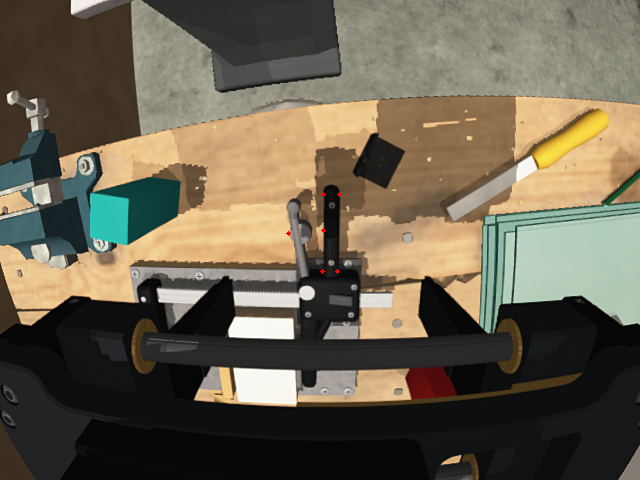

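```bash
python3 - <<'E'
import cv2
a=cv2.imread('pics/v12.png')[175:285,265:375]; cv2.imwrite('pics/v13.png',cv2.resize(a,(600,600),interpolation=cv2.INTER_CUBIC))
E
```

```text
(no output)
```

View pics/v13.png

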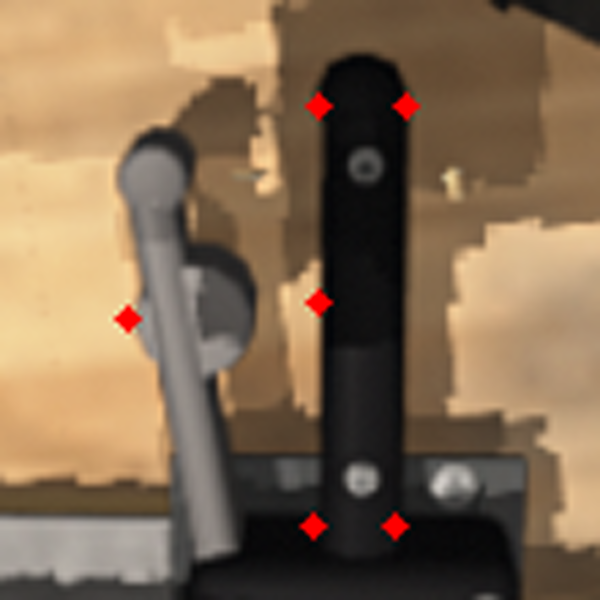

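Call:
carry_out([
  [0,0,0,0,0,0],
  [0,0,0,0,0,0],
])

```text
t: 15.5
eef_pos: [432.1, 105.6, 209.4]
tcp_rot: [-3.142, -0.0, 3.022]
ft_force: [-0.4, -0.9, -0.3]
opening: 0.996
```

Call:
carry_out([
  [0.0014,0.0003,-0.04,0,0,0],
  [0,0,-0.04,0,0,0],
  [0,0,-0.02,0,0,0],
  [0,0,0,0,0,0],
  [0,0,0,0,0,0],
  [0,0,0,0,0,0],
])

```text
t: 16.1
eef_pos: [433.9, 106.5, 110.8]
tcp_rot: [3.141, 0.002, 3.024]
ft_force: [-0.2, 0.0, 0.3]
opening: 1.0
```

```bash
python3 - <<'E'
from h import *
s=env.state(); print(s['t'],s['eef_pos'],s['tcp_rot'],s['opening'])
p=shot('wrist','w14'); a=p['color'][:,:,::-1].copy()
t=np.array([495.7,69.6]);R=Ro.from_euler('z',-.11744).as_matrix()[:2,:2]
g=np.array([-66,28.8])
for (x,y,z) in [(-35,-.8,44),(35,-.8,44),(-35,13.2,44),(35,13.2,44),(0,-31,42),(0,-.8,44)]:
    u,v=wproj(p,s,[*(R@(g+[x,y])+t),z]); cv2.circle(a,(int(round(u)),int(round(v))),1,(0,0,255),-1)
cv2.imwrite('pics/v14.png',cv2.resize(a[90:330,200:460],None,fx=2.4,fy=2.4,interpolation=cv2.INTER_CUBIC))
E
```

```text
16.1 [433.92063039 106.49386456 110.78858699] [3.14111525e+00 1.86235331e-03 3.02389015e+00] 1.0002606075577762
```

View pics/v14.png

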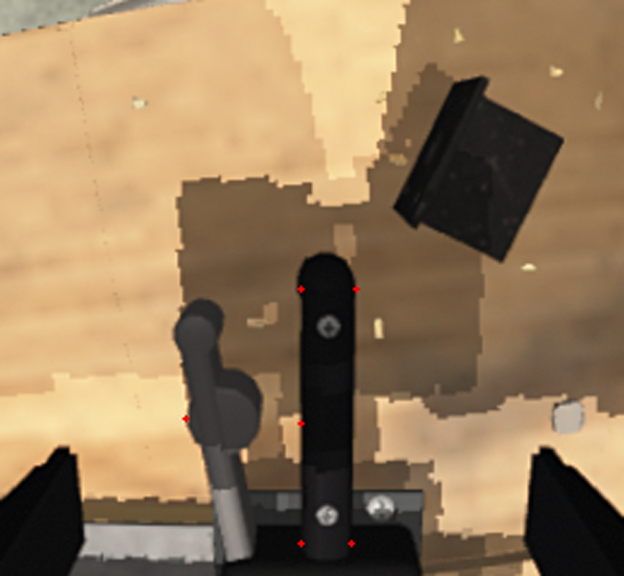

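Call:
carry_out([
  [0,0,-0.04,0,0,0],
  [0,0,-0.03,0,0,0],
  [0,0,-0.0085,0,0,0],
  [0,0,0,0,0,0],
], fingers=0.8)

```text
t: 16.55
eef_pos: [433.3, 106.6, 31.2]
tcp_rot: [-3.141, -0.001, 3.024]
ft_force: [-0.2, -0.3, -0.4]
opening: 0.803
```

Call:
carry_out([
  [0,0,0,0,0,0],
  [0,0,0,0,0,0],
  [0,0,0,0,0,0],
  [0,0,0,0,0,0],
  [0,0,0,0,0,0],
  [0,0,0,0,0,0],
  [0,0,0,0,0,0],
  [0,0,0,0,0,0],
], fingers=0.27)

```text
t: 17.35
eef_pos: [432.3, 106.6, 31.8]
tcp_rot: [-3.142, -0.001, 3.024]
ft_force: [-5.5, 5.3, 5.8]
opening: 0.274
```

Call:
carry_out([
  [0,0,0,0,0,0],
  [0,0,0,0,0,0],
  [0,0,0,0,0,0],
  [0,0,0,0,0,0],
  [0,0,0,0,0,0],
  [0,0,0,0,0,0],
  [0,0,0,0,0,0],
  [0,0,0,0,0,0],
  [0,0,0,0,0,0],
], fingers=0.75)

```text
t: 18.25
eef_pos: [433.2, 106.7, 31.1]
tcp_rot: [3.142, -0.0, 3.024]
ft_force: [-0.7, -0.1, 0.1]
opening: 0.753
```

```bash
python3 - <<'E'
from h import *
s=env.state(); print(s['t'],s['eef_pos'],s['opening'],s['ft_force'])
p=shot('wrist','w15'); q=shot('top','t15')
E
```

```text
18.25 [433.21913478 106.67815791  31.14070533] 0.7525284321360327 [-0.67295778 -0.11826844  0.13968784]
```

View pics/w15.png

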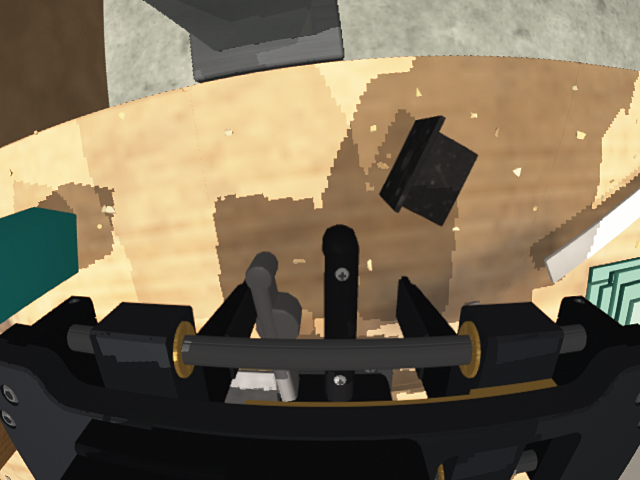

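View pics/t15.png

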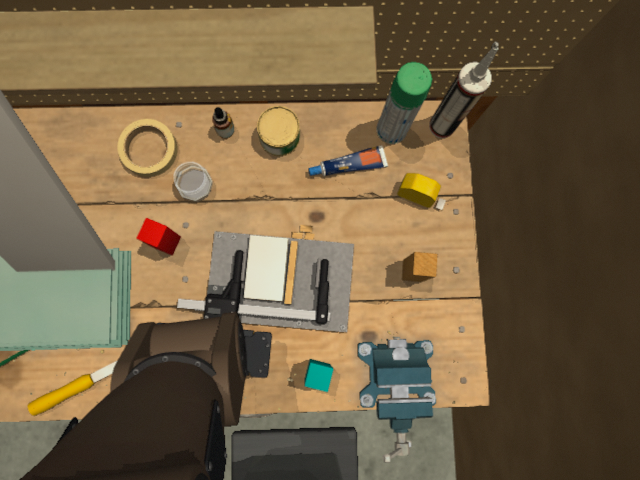

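Call:
carry_out([
  [0,0,0,0,0,0],
  [0,0,0,0,0,0],
  [0,0,0,0,0,0],
  [0,0,0,0,0,0],
  [0,0,0,0,0,0],
  [0,0,0,0,0,0],
  [0,0,0,0,0,0],
  [0,0,0,0,0,0],
], fingers=0.27)

```text
t: 19.15
eef_pos: [431.5, 106.9, 31.0]
tcp_rot: [-3.141, -0.004, 3.024]
ft_force: [-6.1, 6.3, 2.9]
opening: 0.272
```

Call:
carry_out([
  [0,0,0,0,0,0],
  [0,0,0,0,0,0],
  [0,0,0,0,0,0],
  [0,0,0,0,0,0],
  [0,0,0,0,0,0],
  [0,0,0,0,0,0],
  [0,0,0,0,0,0],
  [0,0,0,0,0,0],
  [0,0,0,0,0,0],
], fingers=0.75)

```text
t: 20.05
eef_pos: [433.2, 106.7, 31.2]
tcp_rot: [3.141, 0.0, 3.024]
ft_force: [-0.4, -0.7, -0.3]
opening: 0.751
```

Call:
carry_out([
  [0,0,0,0,0,0],
  [0,0,0,0,0,0],
  [0,0,0,0,0,0],
  [0,0,0,0,0,0],
  [0,0,0,0,0,0],
  [0,0,0,0,0,0],
  [0,0,0,0,0,0],
  [0,0,0,0,0,0],
], fingers=0.27)

```text
t: 20.85
eef_pos: [431.5, 106.9, 31.0]
tcp_rot: [-3.141, -0.004, 3.024]
ft_force: [-6.7, 6.5, 1.5]
opening: 0.274
```

Call:
carry_out([
  [0,0,0,0,0,0],
  [0,0,0,0,0,0],
  [0,0,0,0,0,0],
  [0,0,0,0,0,0],
  [0,0,0,0,0,0],
  [0,0,0,0,0,0],
  [0,0,0,0,0,0],
  [0,0,0,0,0,0],
  [0,0,0,0,0,0],
], fingers=0.75)

```text
t: 21.75
eef_pos: [433.2, 106.6, 31.2]
tcp_rot: [3.141, -0.0, 3.024]
ft_force: [-0.2, -0.2, 0.3]
opening: 0.748
```

```bash
python3 - <<'E'
from h import *
s=env.state(); print(s['t'],s['eef_pos'],s['opening'],s['ft_force'])
q=shot('top','t16'); b=cv2.imread('pics/t16.png')
cv2.imwrite('pics/v16.png',cv2.resize(b[222:372,195:365],None,fx=4,fy=4,interpolation=cv2.INTER_CUBIC))
E
```

```text
21.75 [433.23510548 106.64234186  31.16404631] 0.7481667188458365 [-0.22645161 -0.19941227  0.27438233]
```

View pics/v16.png

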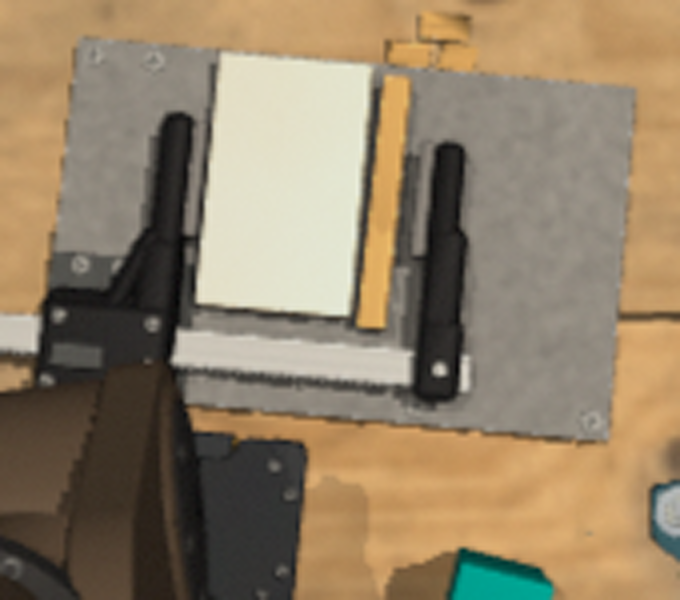

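Call:
carry_out([
  [0,0,0,0,0,0],
  [0,0,0,0,0,0],
  [0,0,0,0,0,0],
  [0,0,0,0,0,0],
  [0,0,0,0,0,0],
  [0,0,0,0,0,0],
  [0,0,0,0,0,0],
], fingers=0.38)

```text
t: 22.5
eef_pos: [431.4, 106.1, 31.0]
tcp_rot: [-3.141, -0.004, 3.024]
ft_force: [-7.1, -7.2, 3.4]
opening: 0.383
```

Call:
carry_out([
  [0,0,0,0,0,0],
  [0,0,0,0,0,0],
  [0,0,0,0,0,0],
], fingers=0.34)

```text
t: 22.8
eef_pos: [431.3, 106.1, 31.0]
tcp_rot: [-3.141, -0.004, 3.024]
ft_force: [-5.9, -6.7, 4.8]
opening: 0.34
```

Call:
carry_out([
  [0,0,0,0,0,0],
  [0,0,0,0,0,0],
  [0,0,0,0,0,0],
], fingers=0.31)

```text
t: 23.1
eef_pos: [431.3, 106.1, 31.0]
tcp_rot: [-3.14, -0.004, 3.024]
ft_force: [-6.1, -7.9, 4.0]
opening: 0.311
```

```bash
python3 - <<'E'
from h import *
s=env.state(); print(s['t'],s['eef_pos'],s['opening'],s['ft_force'],s['moment'])
q=shot('top','t17'); b=cv2.imread('pics/t17.png')
cv2.imwrite('pics/v17.png',cv2.resize(b[222:372,195:365],None,fx=4,fy=4,interpolation=cv2.INTER_CUBIC))
E
```

```text
23.1 [431.28297947 106.05384985  30.97507124] 0.31094009638334885 [-6.07525778 -7.90310331  3.95155128] [-1.37124796  1.09801976 -0.14370979]
```

View pics/v17.png

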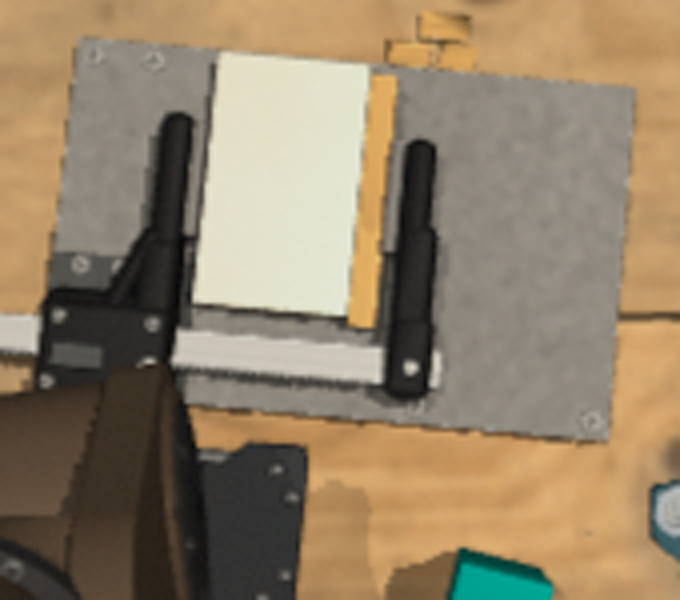

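Call:
carry_out([
  [0,0,0,0,0,0],
  [0,0,0,0,0,0],
  [0,0,0,0,0,0],
], fingers=0.29)

```text
t: 23.45
eef_pos: [431.3, 106.1, 31.0]
tcp_rot: [-3.141, -0.004, 3.024]
ft_force: [-6.2, -7.2, 4.2]
opening: 0.292
```

Call:
carry_out([
  [0,0,0,0,0,0],
  [0,0,0,0,0,0],
  [0,0,0,0,0,0],
], fingers=0.27)

```text
t: 23.75
eef_pos: [431.4, 106.9, 30.9]
tcp_rot: [-3.141, -0.004, 3.024]
ft_force: [-6.3, 6.3, 2.5]
opening: 0.273
```

Call:
carry_out([
  [0,0,0,0,0,0],
  [0,0,0,0,0,0],
  [0,0,0,0,0,0],
  [0,0,0,0,0,0],
  [0,0,0,0,0,0],
  [0,0,0,0,0,0],
  [0,0,0,0,0,0],
  [0,0,0,0,0,0],
  [0,0,0,0,0,0],
], fingers=0.75)

```text
t: 24.65
eef_pos: [433.3, 106.7, 31.2]
tcp_rot: [3.141, 0.0, 3.024]
ft_force: [0.5, 0.9, 0.2]
opening: 0.75
```

Call:
carry_out([
  [0,0,0,0,0,0],
  [0,0,0,0,0,0],
  [0,0,0,0,0,0],
], fingers=0.62)

```text
t: 24.95
eef_pos: [432.9, 106.5, 31.1]
tcp_rot: [-3.141, -0.001, 3.024]
ft_force: [-1.6, -1.5, 1.2]
opening: 0.625
```

Call:
carry_out([
  [0,0,0,0,0,0],
  [0,0,0,0,0,0],
  [0,0,0,0,0,0],
], fingers=0.59)

```text
t: 25.25
eef_pos: [432.6, 106.2, 31.1]
tcp_rot: [-3.141, -0.002, 3.024]
ft_force: [-3.7, -8.0, 1.6]
opening: 0.591
```

Call:
carry_out([
  [0,0,0,0,0,0],
  [0,0,0,0,0,0],
  [0,0,0,0,0,0],
], fingers=0.57)

```text
t: 25.55
eef_pos: [432.4, 105.9, 31.1]
tcp_rot: [-3.141, -0.002, 3.024]
ft_force: [-2.9, -12.7, 1.4]
opening: 0.572
```

Call:
carry_out([
  [0,0,0,0,0,0],
  [0,0,0,0,0,0],
  [0,0,0,0,0,0],
], fingers=0.56)

```text
t: 25.85
eef_pos: [432.3, 105.7, 31.1]
tcp_rot: [-3.141, -0.002, 3.024]
ft_force: [-3.9, -15.4, 2.8]
opening: 0.561
```

Call:
carry_out([
  [0,0,0,0,0,0],
  [0,0,0,0,0,0],
  [0,0,0,0,0,0],
], fingers=0.55)

```text
t: 26.15
eef_pos: [432.3, 105.6, 31.1]
tcp_rot: [-3.14, -0.002, 3.024]
ft_force: [-3.7, -18.0, 1.9]
opening: 0.554
```

Call:
carry_out([
  [0,0,0,0,0,0],
  [0,0,0,0,0,0],
  [0,0,0,0,0,0],
  [0,0,0,0,0,0],
], fingers=0.53)

```text
t: 26.55
eef_pos: [432.6, 106.4, 31.1]
tcp_rot: [-3.141, -0.002, 3.024]
ft_force: [-3.5, -5.3, 1.1]
opening: 0.532
```

Call:
carry_out([
  [0,0,0,0,0,0],
  [0,0,0,0,0,0],
  [0,0,0,0,0,0],
  [0,0,0,0,0,0],
], fingers=0.51)

```text
t: 26.95
eef_pos: [432.4, 106.1, 31.0]
tcp_rot: [-3.141, -0.002, 3.024]
ft_force: [-4.3, -10.0, 0.7]
opening: 0.51
```

```bash
python3 - <<'E'
from h import *
s=env.state(); print(s['t'],s['eef_pos'],s['opening'],s['ft_force'],s['moment'])
q=shot('top','t18'); b=cv2.imread('pics/t18.png')
cv2.imwrite('pics/v18.png',cv2.resize(b[222:372,195:365],None,fx=4,fy=4,interpolation=cv2.INTER_CUBIC)); shot('wrist','w18')
E
```

```text
26.95 [432.41487657 106.14598538  31.0373611 ] 0.509887632796171 [-4.29682488 -9.95417422  0.70383846] [-1.85111774  0.65628558 -0.05270002]
```

View pics/v18.png

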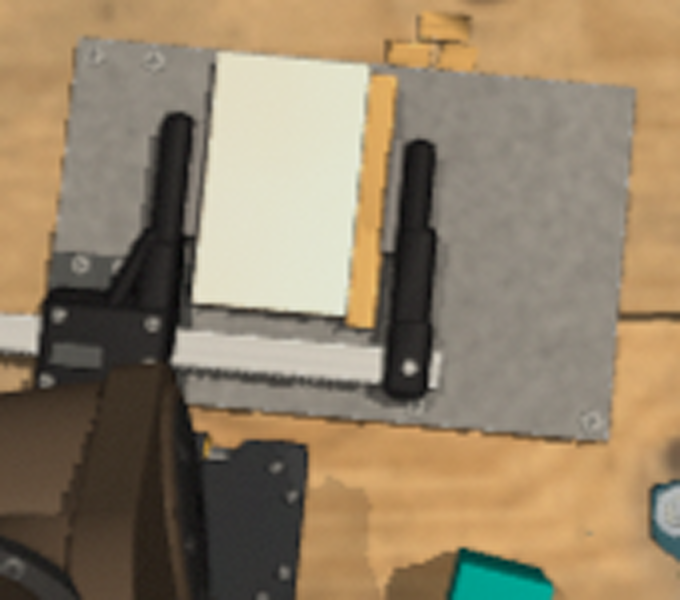

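View pics/w18.png

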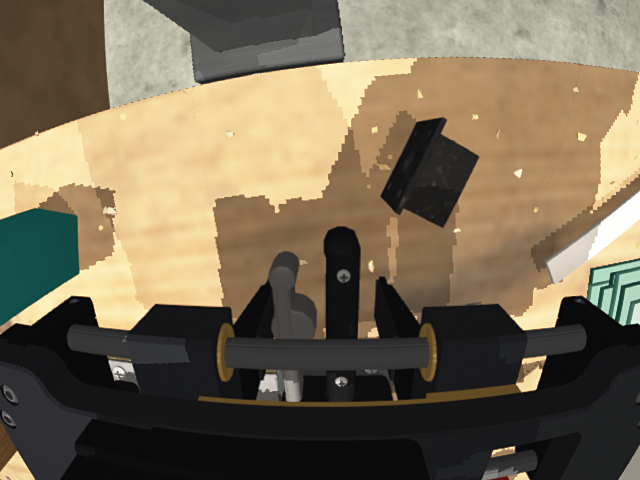

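Call:
carry_out([
  [0,0,0,0,0,0],
  [0,0,0,0,0,0],
  [0,0,0,0,0,0],
], fingers=0.49)

```text
t: 27.35
eef_pos: [432.3, 105.8, 31.0]
tcp_rot: [-3.141, -0.002, 3.024]
ft_force: [-4.5, -16.5, 1.4]
opening: 0.493
```

Call:
carry_out([
  [0,0,0,0,0,0],
  [0,0,0,0,0,0],
  [0,0,0,0,0,0],
], fingers=0.47)

```text
t: 27.65
eef_pos: [432.1, 105.5, 31.0]
tcp_rot: [-3.14, -0.003, 3.025]
ft_force: [-3.9, -20.8, 1.1]
opening: 0.469
```

Call:
carry_out([
  [0,0,0,0,0,0],
  [0,0,0,0,0,0],
  [0,0,0,0,0,0],
], fingers=0.455)

```text
t: 27.95
eef_pos: [432.6, 106.3, 31.0]
tcp_rot: [-3.141, -0.002, 3.024]
ft_force: [-3.4, -6.8, 0.3]
opening: 0.455
```

```bash
python3 - <<'E'
from h import *
s=env.state(); print(s['t'],s['eef_pos'],s['opening'],s['ft_force'])
q=shot('top','t19')
I={n:cv2.imread(f'pics/{n}.png') for n in ('t16','t17','t18','t19')}
def tr(a,b,r):
    u0,v0,u1,v1=r; t=cv2.cvtColor(I[a][v0:v1,u0:u1],6); g=cv2.cvtColor(I[b][v0-8:v1+8,u0-12:u1+12],6)
    k=8; t=cv2.resize(t,None,fx=k,fy=k,interpolation=2); g=cv2.resize(g,None,fx=k,fy=k,interpolation=2)
    m=cv2.matchTemplate(g,t,cv2.TM_CCOEFF_NORMED); _,x,_,l=cv2.minMaxLoc(m); return (l[0]/k-12,l[1]/k-8,round(x,3))
for a,b in (('t16','t17'),('t17','t18'),('t18','t19')):
    print(a,b,'jaw',tr(a,b,(290,255,312,322)),'panelleft',tr(a,b,(243,236,262,296)),'lip',tr(a,b,(282,240,292,304)))
b=cv2.resize(I['t19'][230:330,210:320],None,fx=6,fy=6,interpolation=cv2.INTER_CUBIC);cv2.imwrite('pics/v19.png',b)
E
```

```text
27.95 [432.59276928 106.34104201  31.01990923] 0.4553596785016705 [-3.42751037 -6.79917814  0.31982352]
t16 t17 jaw (-7.125, -0.625, 0.895) panelleft (-0.375, -0.25, 0.981) lip (9.375, 8.0, 0.546)
t17 t18 jaw (-0.25, 0.0, 0.993) panelleft (-0.125, -0.125, 0.993) lip (-0.125, -0.5, 0.981)
t18 t19 jaw (0.0, 0.0, 0.999) panelleft (0.0, 0.125, 0.998) lip (0.0, 0.0, 0.997)
```

View pics/v19.png

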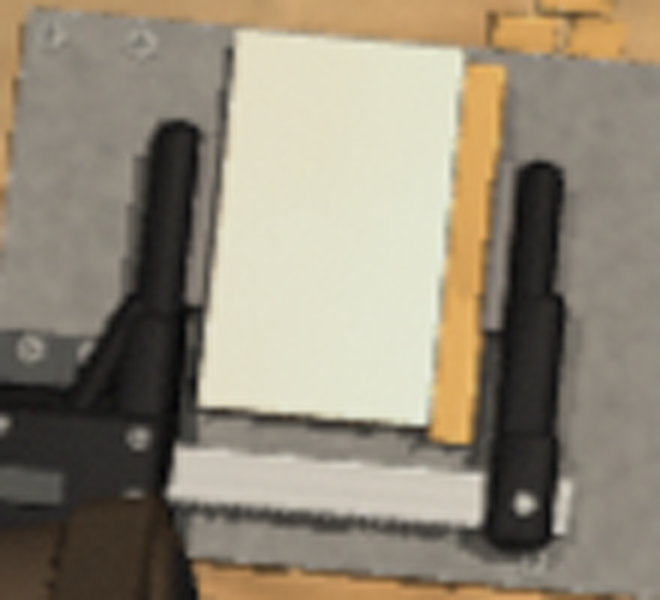

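Call:
carry_out([
  [0,0,0,0,0,0],
  [0,0,0,0,0,0],
  [0,0,0,0,0,0],
], fingers=0.42)

```text
t: 28.3
eef_pos: [432.4, 105.9, 31.0]
tcp_rot: [-3.141, -0.002, 3.025]
ft_force: [-3.2, -15.9, 1.7]
opening: 0.421
```

Call:
carry_out([
  [0,0,0,0,0,0],
  [0,0,0,0,0,0],
  [0,0,0,0,0,0],
], fingers=0.405)

```text
t: 28.6
eef_pos: [432.3, 105.6, 31.0]
tcp_rot: [-3.14, -0.002, 3.025]
ft_force: [-4.1, -19.5, 0.9]
opening: 0.407
```

Call:
carry_out([
  [0,0,0,0,0,0],
  [0,0,0,0,0,0],
  [0,0,0,0,0,0],
  [0,0,0,0,0,0],
  [0,0,0,0,0,0],
  [0,0,0,0,0,0],
  [0,0,0,0,0,0],
  [0,0,0,0,0,0],
  [0,0,0,0,0,0],
  [0,0,0,0,0,0],
])

```text
t: 29.6
eef_pos: [432.3, 105.6, 31.0]
tcp_rot: [-3.14, -0.002, 3.025]
ft_force: [-3.0, -19.0, 0.6]
opening: 0.403
```

```bash
python3 - <<'E'
from h import *
s=env.state(); print(s['t'],s['eef_pos'],s['opening'],s['ft_force'])
q=shot('top','t20')
E
```

```text
29.6 [432.29831553 105.56707686  30.98065057] 0.4032555572863762 [ -2.96998127 -19.00501577   0.55870747]
```

View pics/t20.png

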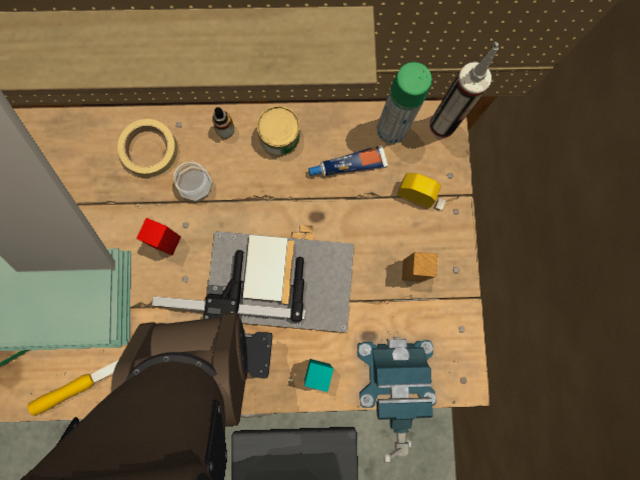

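```bash
python3 -c "
from h import *
print(env.job_done()); s=env.state(); print(s['t'],s['ft_force'],s['opening'])"
```

```text
the job is handed in; nothing more can be done
None
the job is handed in; nothing more can be done
```

I handed the job in at about 29.6 s of the 64 s allowed, with the trigger still held squeezed. The hand-in gave no verdict, so what follows is from my own checks.

- **Chips:** I wiped all three off the board's far edge with the pine offcut. One landed on top of another, so I nudged it off with the offcut. The close-up after that showed three separate chips lying on the bench.
- **Offcut:** I stood it upright at about (558, -235) mm and let go. The last overhead picture shows it still standing and the three bystanders in their places.
- **Clamp:** I gave four full pumps, letting the trigger spring right back each time. On the fifth squeeze the jaw stopped moving, at about 67 mm travel by my image estimate.
- **Final hold:** The trigger push read a steady 19 N for a second. By the given ratio that is roughly 13 to 14 N at the jaw, but I had no direct reading of jaw force.

**Anomaly:** during the last squeeze the push dropped twice from about 18–21 N back to 5–7 N. This looked like the pawl skipping a tooth against the tight work. I therefore held just below that level instead of pushing harder.

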